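# Set the third-hand tweezers to the gauge bar and hold

## Task

On the lamp maker's bench, first lay the wooden gauge bar across the jig's two aluminium supports, flat down in both pockets, and let go of it. Then pinch the jig's sprung tweezers by their blue grips until each tip points at its own red band on the bar, without squeezing the tips shut, and hold that gap steady for three seconds, touching the bar no more. Finish while still squeezing and holding; leave everything else on the bench where it is.

Things in the scene. Friction and masses are not known exactly. Their poses are not given: they have to be found in the camera images.
- jig: Fixed dark-wood T-shaped board, 12 mm thick, with tweezers and two supports; place and yaw vary. Origin: underside, on the tweezers' centre line; x runs from heel to tips (roughly away from the robot), y left. Stem from x = -170 to +45 mm, 70 mm wide; crosspiece 70 x 210 mm centred at x = +58. Aluminium heel post 26 x 34 mm at x = -138, top 68 mm above the table.
- seat (a point): Where the laid bar's origin belongs: jig x = +58 mm, y = 0, 45 mm above the table, midway between the supports; axes as the jig's. Aluminium supports at y = +/-75.5 mm, each 48 (x) by 41 mm (y); seats 45 mm above the table, walls 8 mm higher on the x sides and outer ends. Pocket 35 mm wide along x, 176 mm between end walls; the bar lies along y.
- squeeze (a point): On the tweezers' centre line midway between the blue grips, jig x = -45 mm, 55 mm above the table, 85 mm ahead of the hinges; axes as the jig's. Pinch here from above, closing along the jig's y, with the pads at this height. Grips 44 mm long, 16 mm tall, 46 mm over their outer faces when open, about 30 mm at the marked gap. Only the 12 mm board lies below.
- tip_left (a point): Point of the left (+y) prong, a steel blade 4 mm thick there, 55 mm above the table (level with the laid bar's top), 9 mm short of the bar's near edge, 165 mm ahead of the hinge. Open, the tips stand 24 mm either side of the centre line.
- tip_right (a point): Point of the right (-y) prong, mirrored.
- prong_left (a joint): Angle of the left prong: 0 = sprung open, growing as squeezed inwards, to 0.14. Hinges: jig x = -130 mm, y = +/-6 mm; the tip moves 165 mm x angle, the grip 85 mm x angle. About 0.09 rad each at the marked gap. Spring 5 N m/rad plus 0.1 N m preload: about 6.5 N on each grip at the marks. Each prong springs on its own: an off-centre pinch shifts both tips to that side.
- prong_right (a joint): Angle of the right prong, same meaning (positive = squeezed inwards).
- bar: Loose pale wooden gauge bar, 28 (x) by 170 (y) by 10 mm, about 0.12 kg, flat on the table left or right of the jig. Origin: centre of its underside; y along it. Two brass knobs 18 x 18 mm on top at y = +/-45 mm, from 10 to 34 mm above the underside: grips. Two red bands 8 mm wide across it, centred at y = +/-9 mm: the marked gap. Either way round is right.
- offcut: loose pale wood offcut, 55 x 110 x 28 mm, lying flat (leave alone)
- reflector: loose chrome lamp reflector standing mouth down, 110 mm across, 85 mm tall (leave alone)
- oil: loose amber glass jar with black cap, 52 mm across, 100 mm tall (leave alone)
- driver: loose screwdriver with blue handle, lying flat (leave alone)
- cup: loose small white bowl, 70 mm across, 60 mm tall (leave alone)
- lens_rim: loose brass ring, 110 mm across, 14 mm tall, lying flat (leave alone)
- pliers: loose pliers with one red and one dark handle, 115 mm long, 12 mm thick, lying flat (leave alone)
Things that resemble listed ones, but are neither listed nor needed, are in the scene too. What is shaped like the bar but pink is not meant.

How it is judged:
By the outcome, as a careful person would: the job done as asked, in the order asked, and still so for the second after the job is handed in, while the arm keeps its last pose, push and grip.
It also fails if it takes over 58 s, if anything falls off the work surface, if the arm or the gripper's body presses on something with over 40 N, if the wrist force passes 120 N, or if a joint passes its speed limit or range.

## Robot

A 7-joint arm with a two-finger parallel gripper is mounted at the origin on the work surface. World frame = base frame: x ahead of the robot, y to its left, z up, the work surface at z = 0. Lengths are in mm, angles in rad, forces in N, time in s.
With the tool pointing down it reaches from about 425 to 950 mm from the base axis. Payload 4.7 kg.
Tool frame: the origin (TCP) lies where the fingers leave the gripper's body, on its centre line; the fingertips stand 70 mm ahead of it and the grasp point (between the pads) lies 51 mm ahead of it; z points along the fingers, y is the line along which they close (so a half turn about z gives the same grasp; the last joint's range is limited). The gripper opens to 87 mm and grips with 3 to 60 N. Pads are 19 mm wide; open, the fingers measure 117 mm over their backs; the gripper's body (75 mm by 190 mm) begins 51 mm behind the grasp point.
Start: joints at [1.189, 0.469, -0.049, 1.532, 0.024, 1.141, -0.082], TCP at [233.273, -633.424, 292.273] pointing down, gripper open.
Joint ranges: [-2.59, 2.59], [-0.33, 1.99], [-1.39, 1.29], [0.1, 2.45], [-1.04, 4.18], [0.21, 1.99], [-2.66, 2.66]. Speed limits (rad/s): [2.57, 2.57, 3.14, 3.14, 3.14, 3.14, 3.14].

## Interface

Orientations are given as a 3x3 rotation matrix whose columns are the frame's x, y, z axes.
In Python, from rig import ctrl, imaging gives the robot as it stands. The module is installed in compiled form; this text tells all that it offers.
- The arm moves only by the tool servo_tool, never from a script. Its argument "rows" is a list of rows, each an object of numbers: "gripper": the opening, from -1 (shut) to 1 (fully open); "x", "y", "z": the shift along the world's x, y, z in m; "twist": the turn about the world's z in degrees. A call has 1 to 8 rows; each row is the pose to reach, as a shift and turn from the pose commanded when the call began; what a row does not reach only later rows make up. A row lasts 1/12 s, in which the tool goes at most 41.7 mm and 7.16 degrees, less where a joint would pass 70% of its speed; a pose out of reach is approached as far as the arm can. A call with a gripper value outside its range is refused whole. The fingers move at their own pace and stop on an object; the grip force is fixed at half the most. Time passes only in rows, so rows that repeat a pose let the fingers close. It gives the time, the measured TCP pose, the force, the opening and the grip force at its end, in the units of the state.
- ctrl.read_state(): the state, without advancing time (a new reading comes with each control period).
- imaging.get_image(name): name is "scene" or "side" or "wrist"; returns the picture (400x640x3 uint8, blue, green, red); there is no depth.
- imaging.get_calibration(name): a dict with "intrinsics" (3x3 intrinsics, pixels), "pose" (4x4, takes a point from camera to world coordinates); the wrist camera has in their place "T_tool_cam" (4x4, takes a point from camera to tool coordinates, whose origin is the TCP and whose axes are the flange's). Camera axes: x right, y up, looking along -z (the intrinsics and any distortion apply to the point x, -y, -z); pixel columns grow to the right and rows downward; lengths in mm; the calibration is good to about 2 mm. A picture is of the moment at which its call begins: read the wrist's pose just before it. get_calibration takes no time and is no camera call.
- ctrl.close_job(): hands the job in; it is judged then, once.
The state is a dict: "t": time; "joint_positions": joint angles; "dq": joint speeds; "effort": joint torques, N m; "ee_pos": TCP position; "orientation": TCP orientation; "contact_force": force on the tool from outside, world axes, zero at the start; "moment": the same for the moment, N m; "grip_width": opening from 0.0 (shut) to 1.0 (fully open); "finger_force": force on a finger pad.
Only numpy, scipy, OpenCV 4.12 (cv2) and the standard library are available. Lean on these libraries where they do the work, as an engineer would, in place of code of your own. Each camera call takes 0.05 s, during which the arm holds its last target. There are 200 camera calls.

## Working session

There is one attempt and no reset: what is moved stays moved. The work goes in short steps, Python scripts to look and compute and a tool call to move; the robot and the scene stay as the last step left them, time stands still between calls to the robot, and variables do not carry over. Pictures are saved under pics/ and viewed, at most 10 in all, crops included, and the job is handed in when it is done.

Besides the shell and the picture viewer there is one more tool, called after "Call:" as name([rows], argument=value, ...), one row to a line, values as JSON. servo_tool: Moves the arm, as the interface text tells. Its arguments: {"type":"object","properties":{"rows":{"type":"array"}},"required":["rows"]}

```bash
mkdir -p pics; cat > h.py <<'E'
import numpy as np, cv2
from rig import ctrl, imaging
def cam(name, st=None):
    c=imaging.get_calibration(name); K=np.array(c["intrinsics"])
    if name=="wrist":
        T=np.eye(4); T[:3,:3]=np.array(st["orientation"]); T[:3,3]=st["ee_pos"]
        P=T@np.array(c["T_tool_cam"])
    else: P=np.array(c["pose"])
    return K,P
def unproj(K,P,px,z):
    px=np.atleast_2d(np.array(px,float)); d=np.c_[px,np.ones(len(px))]@np.linalg.inv(K).T
    d=(d*[1,-1,-1])@P[:3,:3].T; o=P[:3,3]
    return o+d*((np.broadcast_to(z,len(px))-o[2])/d[:,2])[:,None]
def proj(K,P,X):
    X=np.atleast_2d(np.array(X,float)); c=(X-P[:3,3])@P[:3,:3]; c=c*[1,-1,-1]
    p=c@K.T; return p[:,:2]/p[:,2:]
def snap(name,fn):
    st=ctrl.read_state(); im=np.array(imaging.get_image(name)); cv2.imwrite("pics/"+fn,im); return st,im
E
python3 - <<'E'
from h import *
for n in("scene","side"):
    st,im=snap(n,n+"0.png"); print(imaging.get_calibration(n))
print(imaging.get_calibration("wrist")); print(st)
E
```

```text
{'intrinsics': array([[366.36093687,   0.        , 325.80172085],
       [  0.        , 366.36093687, 201.63647582],
       [  0.        ,   0.        ,   1.        ]]), 'pose': array([[-3.76835409e-01, -4.92152615e-01,  7.84717069e-01,
         1.53620496e+03],
       [ 9.26279977e-01, -1.99588332e-01,  3.19640268e-01,
         5.20112036e+02],
       [-6.91422535e-04,  8.47319480e-01,  5.31083064e-01,
         7.44325641e+02],
       [ 0.00000000e+00,  0.00000000e+00,  0.00000000e+00,
         1.00000000e+00]])}
{'intrinsics': array([[395.30549851,   0.        , 321.90017265],
       [  0.        , 395.30549851, 198.14875373],
       [  0.        ,   0.        ,   1.        ]]), 'pose': array([[-8.24260047e-01,  4.08119213e-01, -3.92471760e-01,
         1.25439502e+02],
       [-5.66179160e-01, -5.86684685e-01,  5.79001070e-01,
         7.31768221e+02],
       [ 6.04428972e-03,  6.99456781e-01,  7.14649339e-01,
         8.34799561e+02],
       [ 0.00000000e+00,  0.00000000e+00,  0.00000000e+00,
         1.00000000e+00]])}
{'intrinsics': array([[344.18844802,   0.        , 320.72203
[... 600 characters left out ...]
]), 'dq': array([ 0.00018184, -0.00086614, -0.00099663, -0.00266649, -0.00024421,
        0.0013958 ,  0.00147687]), 'effort': array([ 1.60993795e-04, -5.09629941e+01, -8.16266192e-02, -2.37089646e+01,
       -6.15948834e-02,  3.43991420e-02,  4.82845678e-05]), 'ee_pos': array([ 233.10901796, -632.98982736,  291.23396322]), 'orientation': array([[ 9.38385112e-01,  3.45590656e-01, -6.92572928e-04],
       [ 3.45591346e-01, -9.38383511e-01,  1.73445504e-03],
       [-5.04875615e-05, -1.86693400e-03, -9.99998256e-01]]), 'contact_force': array([ 0.18863723, -0.42336575,  0.05245104]), 'moment': array([ 0.01871978,  0.02768445, -0.00589352]), 'finger_force': 0.0, 'grip_width': 0.9981859451789992}
```

View pics/scene0.png

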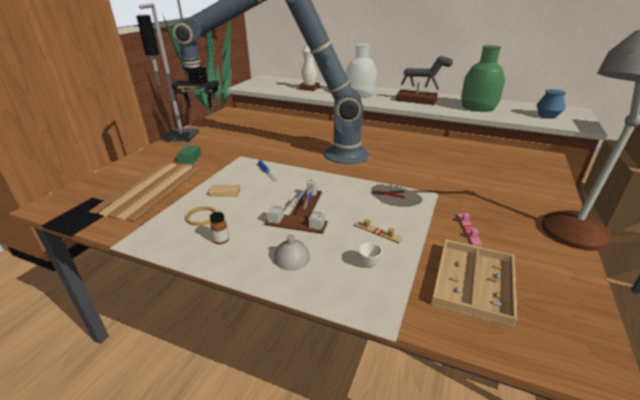

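View pics/side0.png

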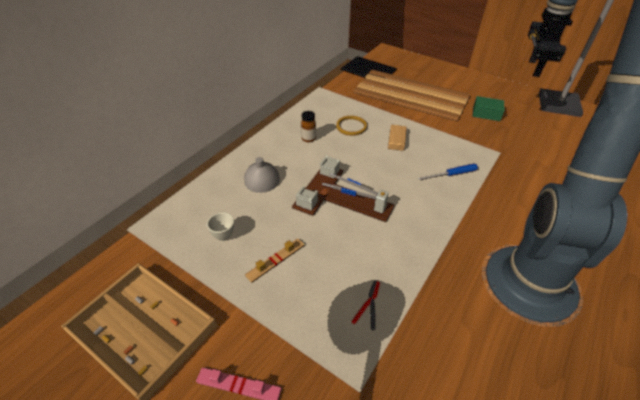

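The scene picture shows the pale bar with red bands at about (378,231) and the jig at about (298,210). In the side picture the bar is at (276,260) and the jig at (345,195). Candidates for the bar are the pale bar at side (276,260), the pink bar at side (238,384), the offcut at side (397,137), and the planks at side (412,95). I choose the pale one with brass knobs and red bands, and check it in one close crop.

```bash
python3 - <<'E'
from h import *
s=cv2.imread("pics/side0.png"); c=cv2.imread("pics/scene0.png")
a=cv2.resize(s[150:290,240:400],None,fx=5,fy=5,interpolation=cv2.INTER_CUBIC)[:,:]
a=cv2.resize(s[150:285,240:410],(800,600)[0:2] and (755,600),interpolation=cv2.INTER_CUBIC)
cv2.imwrite("pics/crop1.png",a)
K,P=cam("side")
for n,px,z in[("bar",(276,260),10),("post",(381,203),55),("supL",(306,200),50),("supR",(330,168),50),("offcut",(397,137),14),("pliers",(369,305),6),("cup",(221,228),30),("pink",(238,384),10)]: print(n,unproj(K,P,px,z)[0].round())
K,P=cam("scene")
for n,px,z in[("bar",(378,231),10),("post",(310,188),55),("supL",(276,214),50),("supR",(316,219),50),("offcut",(225,190),14),("cup",(370,255),30),("refl",(291,255),40)]: print(n,unproj(K,P,px,z)[0].round())
E
```

```text
bar [550. 310.  10.]
post [411.  23.  55.]
supL [588. 127.  50.]
supR [608. -22.  50.]
offcut [ 531. -322.   14.]
pliers [294. 284.   6.]
cup [724. 323.  30.]
pink [422. 587.  10.]
bar [557. 310.  10.]
post [450.  14.  55.]
supL [647. -24.  50.]
supR [623. 113.  50.]
offcut [ 527. -322.   14.]
cup [708. 325.  30.]
refl [807. 113.  40.]
```

View pics/crop1.png

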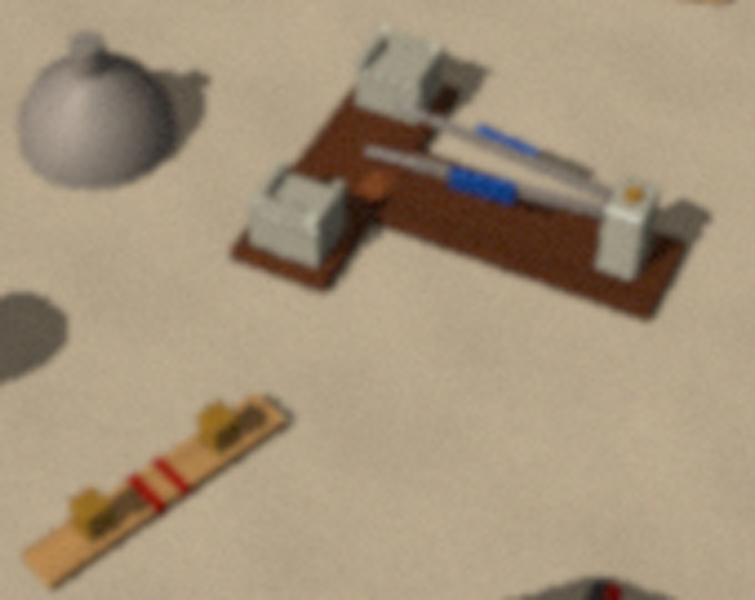

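The crop confirms the choice: pale wood, two brass knobs, and two red bands at crop (147,493) and (173,476). The tips are at crop (368,152) and (425,118), and the post is at (630,225). Next I work out coarse poses.

```bash
python3 - <<'E'
from h import *
K,P=cam("side"); f=lambda p,z: unproj(K,P,np.array(p)/4.443+[240,150],z)[:,:2]
b=f([(22,553),(52,587),(268,395),(292,415)],10)
a,c=b[:2].mean(0),b[2:].mean(0); print("bar",b.round(),(a+c)/2,np.linalg.norm(a-c),np.degrees(np.arctan2(*(a-c)[::-1])))
t=f([(368,152),(425,118)],55); print("tips",t,np.linalg.norm(t[0]-t[1]))
j=f([(233,255),(325,290),(652,318),(688,243)],12); print(j.round())
print("post",f([(630,190)],68))
E
```

```text
bar [[585. 387.]
 [557. 394.]
 [540. 221.]
 [519. 225.]] [550.22638107 306.70093267] 172.8863916520349 76.10501787380284
tips [[583.08484991  52.51026563]
 [570.64448964   4.42711996]] 49.666401735664515
[[625. 143.]
 [559. 134.]
 [379.  38.]
 [391. -33.]]
post [[422.85882255  -0.81171661]]
```

Call:
servo_tool([
  {"x":0.2,"y":0.26,"z":0.01,"twist":-11,"gripper":0},
  {"x":0.2,"y":0.26,"z":0.01,"twist":-11,"gripper":0},
  {"x":0.2,"y":0.26,"z":0.01,"twist":-11,"gripper":0},
  {"x":0.2,"y":0.26,"z":0.01,"twist":-11,"gripper":0},
  {"x":0.2,"y":0.26,"z":0.01,"twist":-11,"gripper":0},
  {"x":0.2,"y":0.26,"z":0.01,"twist":-11,"gripper":0},
  {"x":0.2,"y":0.26,"z":0.01,"twist":-11,"gripper":0},
  {"x":0.2,"y":0.26,"z":0.01,"twist":-11,"gripper":0},
])

```text
t: 0.77
ee_pos: [434.6, -370.6, 302.1]
orientation: [[0.987, 0.162, 0.0], [0.162, -0.987, 0.001], [0.0, -0.001, -1.0]]
contact_force: [0.8, 0.0, 0.0]
grip_width: 0.525
finger_force: 0.0
```

Call:
servo_tool([
  {"x":0.1,"y":0.48,"gripper":0},
  {"x":0.1,"y":0.48,"gripper":0},
  {"x":0.1,"y":0.48,"gripper":0},
  {"x":0.1,"y":0.48,"gripper":0},
  {"x":0.1,"y":0.48,"gripper":0},
  {"x":0.1,"y":0.48,"gripper":0},
  {"x":0.1,"y":0.48,"gripper":0},
  {"x":0.1,"y":0.48,"gripper":0},
])

```text
validation failed for argument at $.ro...
```

Call:
servo_tool([
  {"x":0,"y":0.18,"gripper":0},
  {"x":0,"y":0.18,"gripper":0},
  {"x":0,"y":0.18,"gripper":0},
  {"x":0,"y":0.18,"gripper":0},
  {"x":0,"y":0.18,"gripper":0},
  {"x":0,"y":0.18,"gripper":0},
  {"x":0,"y":0.18,"gripper":0},
])

```text
validation failed for argument at $.ro...
```

Call:
servo_tool([
  {"x":0.09,"y":0.32,"z":0,"twist":0,"gripper":0},
  {"x":0.09,"y":0.32,"z":0,"twist":0,"gripper":0},
  {"x":0.09,"y":0.32,"z":0,"twist":0,"gripper":0},
  {"x":0.09,"y":0.32,"z":0,"twist":0,"gripper":0},
  {"x":0.09,"y":0.32,"z":0,"twist":0,"gripper":0},
  {"x":0.09,"y":0.32,"z":0,"twist":0,"gripper":0},
  {"x":0.09,"y":0.32,"z":0,"twist":0,"gripper":0},
  {"x":0.09,"y":0.32,"z":0,"twist":0,"gripper":0},
])

```text
t: 1.43
ee_pos: [523.1, -51.3, 302.2]
orientation: [[0.987, 0.16, -0.0], [0.16, -0.987, -0.0], [-0.0, 0.0, -1.0]]
contact_force: [1.0, 0.1, -0.1]
grip_width: 0.502
finger_force: 0.0
```

Call:
servo_tool([
  {"x":0.02,"y":0.16,"z":0,"twist":0,"gripper":0},
  {"x":0.02,"y":0.16,"z":0,"twist":0,"gripper":0},
  {"x":0.02,"y":0.16,"z":0,"twist":0,"gripper":0},
  {"x":0.02,"y":0.16,"z":0,"twist":0,"gripper":0},
  {"x":0.02,"y":0.16,"z":0,"twist":0,"gripper":0},
  {"x":0.02,"y":0.16,"z":0,"twist":0,"gripper":0},
])

```text
t: 1.93
ee_pos: [542.8, 109.4, 301.9]
orientation: [[0.986, 0.166, -0.001], [0.166, -0.986, 0.001], [-0.001, -0.001, -1.0]]
contact_force: [-0.1, -0.7, 0.8]
grip_width: 0.499
finger_force: 0.0
```

```bash
python3 - <<'E'
from h import *
st,im=snap("wrist","w1.png"); np.save("w1.npy",np.r_[st["ee_pos"],np.ravel(st["orientation"])])
print(st["t"],st["ee_pos"])
cv2.imwrite("pics/w1b.png",cv2.resize(im,(800,500),interpolation=cv2.INTER_CUBIC))
E
```

```text
1.9333 [542.75531695 109.40737528 301.8792564 ]
```

View pics/w1b.png

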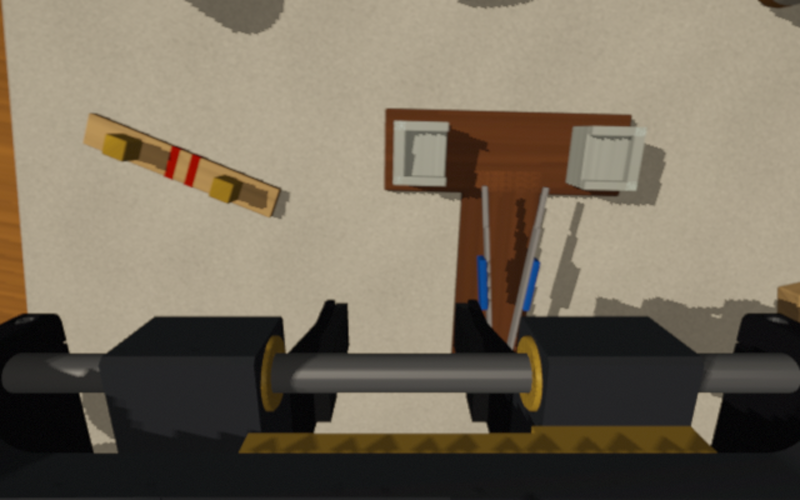

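Wrist view, at 800 px scale: the bar's corners are (95,113), (84,146), (281,186) and (272,217). The crosspiece corners are (387,109), (631,116) and (386,190), the support tops are around (421,153), and the tips are at (485,188) and (545,189).

```bash
python3 - <<'E'
from h import *
v=np.load("w1.npy"); st=dict(ee_pos=v[:3],orientation=v[3:].reshape(3,3))
K,P=cam("wrist",st); f=lambda p,z: unproj(K,P,np.array(p)*.8,z)[:,:2]
b=f([(95,113),(84,146),(281,186),(272,217)],10); a,c=b[:2].mean(0),b[2:].mean(0)
print("bar",b.round(),b.mean(0),np.linalg.norm(a-c),np.degrees(np.arctan2(*(a-c)[::-1])))
print("bands mid",f([(183,165)],10))
j=f([(387,109),(386,190),(631,116)],12); print(j.round(1),np.linalg.norm(j[0]-j[1]),np.linalg.norm(j[0]-j[2]))
print("tips",f([(485,188),(545,189)],55).round(1))
print("supL",f([(394,121),(449,122),(447,186),(393,185)],53).round(1))
# fit jig: board corners and left support top (48x41 at y=75.5, outer y 96 inner 55)
obj=np.array([(93,105,12),(23,105,12),(93,-105,12),(34+0,24,55),(34,-24,55),(82,96,53),(82,55,53),(34,55,53),(34,96,53)],float)
px=np.array([(387,109),(386,190),(631,116),(485,188),(545,189),(394,121),(449,122),(447,186),(393,185)])*.8
from scipy.optimize import least_squares
def w(q,o):
    c,s=np.cos(q[2]),np.sin(q[2]); return np.c_[o[:,0]*c-o[:,1]*s+q[0],o[:,0]*s+o[:,1]*c+q[1],o[:,2]]
r=least_squares(lambda q:(proj(K,P,w(q,obj))-px).ravel(),[545,25,.15],loss="soft_l1")
print("jig",r.x,np.degrees(r.x[2]),(r.fun.reshape(-1,2)*1.25).round(1).tolist())
print("seat",w(r.x,np.array([[58.,0,45]])),"squeeze",w(r.x,np.array([[-45.,0,55]])))
ob=np.array([(14,85,10),(-14,85,10),(14,-85,10),(-14,-85,10)],float)
pb=np.array([(95,113),(84,146),(281,186),(272,217)])*.8
r=least_squares(lambda q:(proj(K,P,w(q,ob))-pb).ravel(),[550,307,-.2])
print("barfit",r.x,np.degrees(r.x[2]),r.fun.round(1)*1.25)
print("knobs",w(r.x,np.array([[0.,45,0],[0,-45,0]])).round(1))
E
```

```text
bar [[586. 380.]
 [557. 390.]
 [551. 219.]
 [521. 224.]] [553.93054959 303.07192029] 167.25235996366652 77.73574804279724
bands mid [[554.93131699 304.94167554]]
[[630.5 135.7]
 [563.1 125.9]
 [659.1 -68.6]] 68.09495608547574 206.29758332589589
tips [[583.7  48.9]
 [590.7   2.2]]
supL [[621.5 127.6]
 [627.7  86.4]
 [580.   78.4]
 [573.8 120.6]]
jig [5.53438772e+02 2.05892800e+01 1.36608901e-01] 7.8271134654471854 [[-1.7, -1.3], [-2.3, 0.9], [2.7, -0.5], [-0.0, -0.2], [0.8, 0.6], [1.0, 0.0], [0.0, 0.7], [-1.7, 0.2], [0.4, -0.3]]
seat [[610.89841554  28.48797509  45.        ]] squeeze [[508.85801439  14.46098208  55.        ]]
barfit [ 5.53853839e+02  3.02953087e+02 -2.13708361e-01] -12.24458714425617 [-4.125  0.25   1.125 -1.125  1.75   1.75   1.5   -0.5  ]
knobs [[563.4 346.9   0. ]
 [544.3 259.    0. ]]
```

Call:
servo_tool([
  {"x":0.001,"y":0.15,"z":-0.12,"twist":-21.7,"gripper":0},
  {"x":0.001,"y":0.15,"z":-0.12,"twist":-21.7,"gripper":0},
  {"x":0.001,"y":0.15,"z":-0.12,"twist":-21.7,"gripper":0},
  {"x":0.001,"y":0.15,"z":-0.12,"twist":-21.7,"gripper":0},
  {"x":0.001,"y":0.15,"z":-0.12,"twist":-21.7,"gripper":0},
  {"x":0.001,"y":0.15,"z":-0.12,"twist":-21.7,"gripper":0},
  {"x":0.001,"y":0.15,"z":-0.12,"twist":-21.7,"gripper":0},
])

```text
t: 2.57
ee_pos: [543.8, 255.8, 180.7]
orientation: [[0.976, -0.216, -0.003], [-0.216, -0.976, -0.002], [-0.002, 0.003, -1.0]]
contact_force: [-0.1, -0.2, 0.2]
grip_width: 0.503
finger_force: 0.0
```

```bash
python3 - <<'E'
from h import *
st,im=snap("wrist","w2.png"); np.save("w2.npy",np.r_[st["ee_pos"],np.ravel(st["orientation"])])
print(st["t"],st["ee_pos"],st["orientation"])
K,P=cam("wrist",st); print((proj(K,P,[[563.4,346.9,34],[544.3,259,34]])*1.25).round())
cv2.imwrite("pics/w2b.png",cv2.resize(im,(800,500),interpolation=cv2.INTER_CUBIC))
E
```

```text
2.5667 [543.76325474 255.79898805 180.67999876] [[ 0.9764414  -0.21576288 -0.00292879]
 [-0.21576926 -0.97644219 -0.00206712]
 [-0.00241378  0.00265037 -0.99999357]]
[[238. 265.]
 [393. 264.]]
```

View pics/w2b.png

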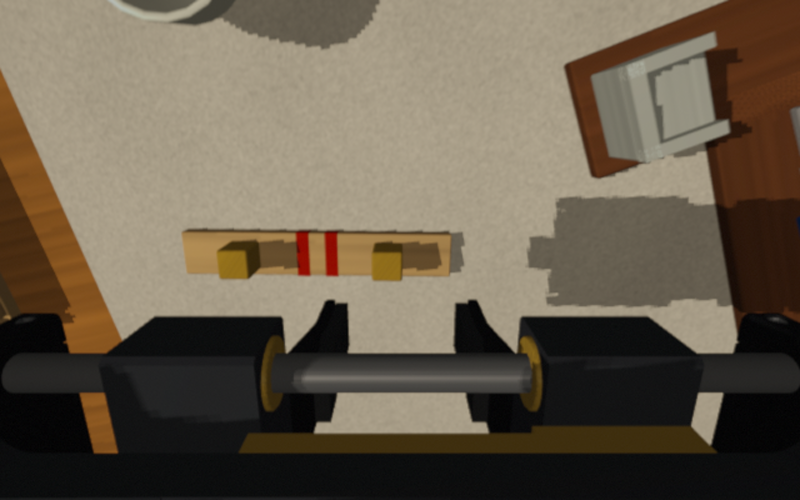

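The wrist view shows the bar square to the jaws, with corners (183,230), (188,273), (451,233) and (449,276). The right knob's top is at about (388,265).

```bash
python3 - <<'E'
from h import *
from scipy.optimize import least_squares
v=np.load("w2.npy"); st=dict(ee_pos=v[:3],orientation=v[3:].reshape(3,3)); K,P=cam("wrist",st)
im=cv2.imread("pics/w2.png"); hsv=cv2.cvtColor(im,cv2.COLOR_BGR2HSV)
# yellow knobs: saturated, within bar region
m=cv2.inRange(hsv,(18,190,60),(32,255,255)); m[:150]=0; m[235:]=0; m[:,:140]=0; m[:,380:]=0
n,_,s,c=cv2.connectedComponentsWithStats(m); print([ (q*1.25).round().tolist() for q in s if q[4]>50])
w=lambda q,o: np.c_[o[:,0]*np.cos(q[2])-o[:,1]*np.sin(q[2])+q[0],o[:,0]*np.sin(q[2])+o[:,1]*np.cos(q[2])+q[1],o[:,2]]
ob=np.array([(14,85,10),(-14,85,10),(14,-85,10),(-14,-85,10),(0,-45,34),(0,45,34)],float)
pb=np.array([(183,230),(188,273),(451,233),(449,276),(388,266),(233,264)])*.8
r=least_squares(lambda q:(proj(K,P,w(q,ob))-pb).ravel(),[554,303,-.21],loss="soft_l1")
print(r.x,np.degrees(r.x[2]),r.fun.reshape(-1,2).round(1).tolist()); print(w(r.x,np.array([[0.,45,0],[0,-45,0]])).round(1))
print("tool yaw",np.degrees(np.arctan2(v[6],v[3])))
E
```

```text
[[0.0, 0.0, 800.0, 500.0, 318389.0], [218.0, 242.0, 39.0, 35.0, 802.0], [372.0, 244.0, 30.0, 36.0, 808.0]]
[ 5.53997111e+02  3.05878687e+02 -2.30485149e-01] -13.205826250092139 [[-1.6, 0.3], [-0.9, -0.2], [1.2, 0.4], [1.2, -0.3], [-0.1, -0.1], [0.1, 0.1]]
[[564.3 349.7   0. ]
 [543.7 262.1   0. ]]
tool yaw -12.460698661695533
```

Call:
servo_tool([
  {"x":0,"y":0.0063,"z":-0.03,"twist":-0.7,"gripper":0},
  {"x":0,"y":0.0063,"z":-0.06,"twist":-0.7,"gripper":0},
  {"x":0,"y":0.0063,"z":-0.08,"twist":-0.7,"gripper":0},
  {"x":0,"y":0.0063,"z":-0.09,"twist":-0.7,"gripper":0},
  {"x":0,"y":0.0063,"z":-0.097,"twist":-0.7,"gripper":0},
  {"x":0,"y":0.0063,"z":-0.097,"twist":-0.7,"gripper":0},
  {"x":0,"y":0.0063,"z":-0.097,"twist":-0.7,"gripper":0},
  {"x":0,"y":0.0063,"z":-0.097,"twist":-0.7,"gripper":0},
])

```text
t: 3.28
ee_pos: [545.4, 263.0, 86.9]
orientation: [[0.973, -0.229, 0.003], [-0.229, -0.973, 0.001], [0.002, -0.002, -1.0]]
contact_force: [0.7, 0.4, -0.2]
grip_width: 0.499
finger_force: 0.0
```

Call:
servo_tool([
  {"x":0,"y":0,"z":0,"twist":0,"gripper":-0.4},
  {"x":0,"y":0,"z":0,"twist":0,"gripper":-0.6},
  {"x":0,"y":0,"z":0,"twist":0,"gripper":-0.8},
  {"x":0,"y":0,"z":0,"twist":0,"gripper":-1},
  {"x":0,"y":0,"z":0,"twist":0,"gripper":-1},
  {"x":0,"y":0,"z":0,"twist":0,"gripper":-1},
  {"x":0,"y":0,"z":0,"twist":0,"gripper":-1},
  {"x":0,"y":0,"z":0,"twist":0,"gripper":-1},
])

```text
t: 3.95
ee_pos: [544.4, 263.1, 85.5]
orientation: [[0.974, -0.228, 0.0], [-0.228, -0.974, 0.0], [0.0, -0.0, -1.0]]
contact_force: [-0.6, -0.4, 1.7]
grip_width: 0.201
finger_force: 30.0
```

Call:
servo_tool([
  {"x":0,"y":0,"z":0.015,"twist":0,"gripper":-1},
  {"x":0,"y":0,"z":0.04,"twist":0,"gripper":-1},
  {"x":0,"y":0,"z":0.07,"twist":0,"gripper":-1},
  {"x":0.007,"y":-0.03,"z":0.09,"twist":3,"gripper":-1},
  {"x":0.015,"y":-0.06,"z":0.1,"twist":7,"gripper":-1},
  {"x":0.022,"y":-0.09,"z":0.1,"twist":11,"gripper":-1},
  {"x":0.03,"y":-0.12,"z":0.1,"twist":15,"gripper":-1},
  {"x":0.038,"y":-0.15,"z":0.1,"twist":18,"gripper":-1},
])

```text
t: 4.62
ee_pos: [582.1, 111.2, 185.2]
orientation: [[0.996, 0.087, -0.0], [0.087, -0.996, -0.001], [-0.0, 0.001, -1.0]]
contact_force: [0.5, -0.5, -0.8]
grip_width: 0.205
finger_force: 30.0
```

Call:
servo_tool([
  {"x":0.01,"y":-0.035,"z":0,"twist":2,"gripper":-1},
  {"x":0.02,"y":-0.07,"z":0,"twist":3,"gripper":-1},
  {"x":0.028,"y":-0.1,"z":0,"twist":3,"gripper":-1},
  {"x":0.033,"y":-0.12,"z":-0.01,"twist":3,"gripper":-1},
  {"x":0.035,"y":-0.129,"z":-0.025,"twist":3,"gripper":-1},
  {"x":0.035,"y":-0.129,"z":-0.025,"twist":3,"gripper":-1},
  {"x":0.035,"y":-0.129,"z":-0.025,"twist":3,"gripper":-1},
  {"x":0.035,"y":-0.129,"z":-0.025,"twist":3,"gripper":-1},
])

```text
t: 5.28
ee_pos: [617.1, -14.4, 160.5]
orientation: [[0.99, 0.138, -0.0], [0.138, -0.99, 0.001], [0.0, -0.001, -1.0]]
contact_force: [-0.1, 1.2, -0.7]
grip_width: 0.199
finger_force: 30.0
```

```bash
python3 - <<'E'
from h import *
st,im=snap("wrist","w3.png"); np.save("w3.npy",np.r_[st["ee_pos"],np.ravel(st["orientation"])])
print(st["t"],st["ee_pos"],np.array(st["orientation"]).round(4),st["grip_width"],st["finger_force"])
cv2.imwrite("pics/w3b.png",cv2.resize(im[:,:],(800,500),interpolation=cv2.INTER_CUBIC))
E
```

```text
5.2833 [617.09654758 -14.3891472  160.51182785] [[ 9.904e-01  1.379e-01 -1.000e-04]
 [ 1.379e-01 -9.904e-01  1.100e-03]
 [ 0.000e+00 -1.100e-03 -1.000e+00]] 0.19906217196249318 30.00041127204895
```

View pics/w3b.png

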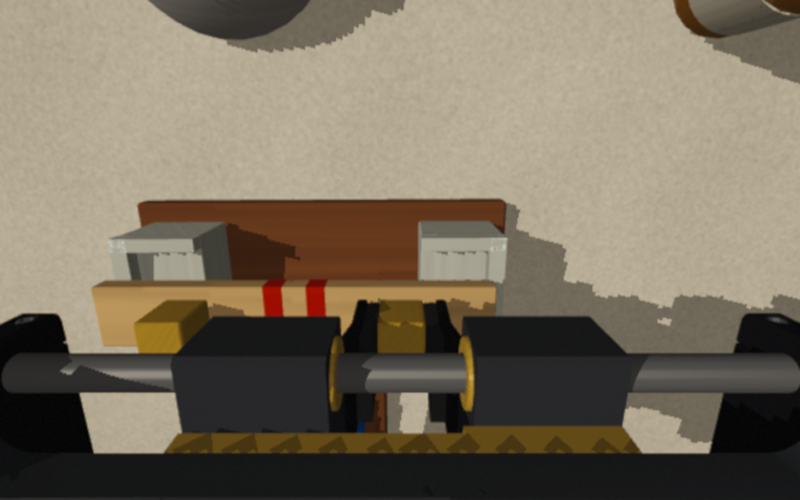

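The bar is held level: its far top edge runs from (93,287) to (497,287) and its red bands are at (273,300) and (316,300). The board's far corners are (139,203) and (504,200). The support top corners are (108,240), (204,238), (418,237) and (506,237). I compare the jig fit with the bar position.

```bash
python3 - <<'E'
from h import *
from scipy.optimize import least_squares
v=np.load("w3.npy"); st=dict(ee_pos=v[:3],orientation=v[3:].reshape(3,3)); K,P=cam("wrist",st)
w=lambda q,o: np.c_[o[:,0]*np.cos(q[2])-o[:,1]*np.sin(q[2])+q[0],o[:,0]*np.sin(q[2])+o[:,1]*np.cos(q[2])+q[1],o[:,2]]
o=np.array([(93,105,12),(93,-105,12),(82,96,53),(82,55,53),(82,-55,53),(82,-96,53)],float)
px=np.array([(139,203),(504,200),(108,240),(204,238),(418,237),(506,237)])*.8
q0=np.array([553.44,20.59,.13661]); print("prior resid px800",((proj(K,P,w(q0,o))-px)*1.25).round(1).tolist())
r=least_squares(lambda q:(proj(K,P,w(q,o))-px).ravel(),q0,loss="soft_l1"); print("jig",r.x,np.degrees(r.x[2]),(r.fun.reshape(-1,2)*1.25).round(1).tolist())
print("seat",w(r.x,np.array([[58.,0,45]]))[0],"squeeze",w(r.x,np.array([[-45.,0,55]]))[0])
zb=v[2]-85.5
ob=np.array([(14,85,10+zb),(14,-85,10+zb),(14,-9,10+zb),(14,9,10+zb)],float); pb=np.array([(93,286),(497,287),(316,287),(273,287)])*.8
b=least_squares(lambda q:(proj(K,P,w(q,ob))-pb).ravel(),[611,28,.137]); print("bar",b.x,np.degrees(b.x[2]),(b.fun*1.25).round(1))
E
```

```text
prior resid px800 [[-1.6, 0.6], [5.7, 4.2], [1.9, 0.8], [-8.7, 2.9], [6.5, 4.3], [3.9, 4.5]]
jig [5.54748003e+02 2.13516693e+01 1.46355605e-01] 8.38555850240556 [[-4.3, -0.1], [3.4, -0.1], [-1.2, -0.2], [-11.8, 1.2], [3.7, 0.4], [1.4, -0.3]]
seat [612.12793249  29.81002247  45.        ] squeeze [510.22909292  14.78915382  55.        ]
bar [6.09523922e+02 2.87399800e+01 1.36922863e-01] 7.845102166312871 [-2.5  0.6  2.1  0.2  0.4 -0.1  0.1 -0.1]
```

```bash
python3 - <<'E'
from h import *
im=cv2.imread("pics/w3.png")[150:290,65:425]; cv2.imwrite("pics/crop3.png",cv2.resize(im,None,fx=2.2,fy=2.2,interpolation=cv2.INTER_CUBIC))
E
```

```text
(no output)
```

View pics/crop3.png

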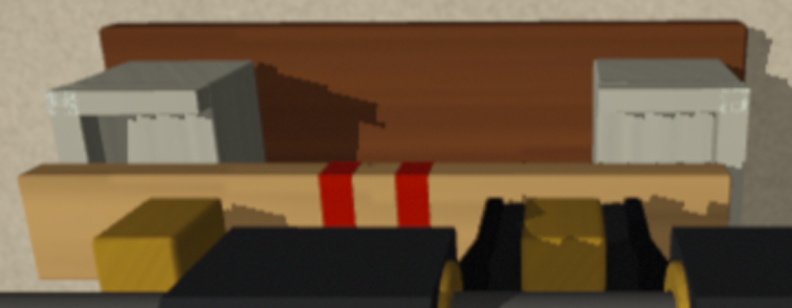

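```bash
python3 - <<'E'
from h import *
from scipy.optimize import least_squares
v=np.load("w3.npy"); st=dict(ee_pos=v[:3],orientation=v[3:].reshape(3,3)); K,P=cam("wrist",st)
w=lambda q,o: np.c_[o[:,0]*np.cos(q[2])-o[:,1]*np.sin(q[2])+q[0],o[:,0]*np.sin(q[2])+o[:,1]*np.cos(q[2])+q[1],o[:,2]]
px=lambda L: np.array(L)/2.2+[65,150]
o=np.array([(93,105,12),(93,-105,12),(82,96,53),(82,55,53),(82,-55,53),(82,-96,53),(82,55,12),(82,-55,12)],float)
p=px([(101,30),(746,27),(49,92),(199,92),(596,87),(749,89),(256,62),(595,60)])
r=least_squares(lambda q:(proj(K,P,w(q,o))-p).ravel(),[553.44,20.59,.13661],loss="soft_l1"); print("jig",r.x,np.degrees(r.x[2]),(r.fun.reshape(-1,2)).round(1).tolist())
S=w(r.x,np.array([[58.,0,45]]))[0]; print("seat",S,"squeeze",w(r.x,np.array([[-45.,0,55]]))[0])
zb=v[2]-85.5
ob=np.array([(14,85,10+zb),(14,-85,10+zb),(14,9,10+zb),(14,-9,10+zb),(14,85,zb),(14,-85,zb)],float); pb=px([(20,177),(730,175),(337,175),(414,175),(42,166),(727,165)])
b=least_squares(lambda q:(proj(K,P,w(q,ob))-pb).ravel(),[611,28,.137],loss="soft_l1"); print("bar",b.x,np.degrees(b.x[2]),(b.fun).reshape(-1,2).round(1).tolist())
print("shift",S[:2]-b.x[:2],"twist",np.degrees(r.x[2]-b.x[2]))
E
```

```text
jig [5.54124655e+02 2.10028521e+01 1.44414027e-01] 8.274314226620959 [[-2.4, -0.7], [2.3, -1.1], [-1.0, 0.8], [-0.9, 0.4], [2.1, 1.6], [1.1, 0.3], [-0.2, -0.3], [-0.2, -0.3]]
seat [611.52089861  29.34978177  45.        ] squeeze [509.59308692  14.52678595  55.        ]
bar [6.09108324e+02 2.87815854e+01 1.41251191e-01] 8.093097121571963 [[-1.7, 0.2], [2.1, 0.3], [0.1, 0.8], [-0.4, 0.7], [0.9, -1.3], [-0.5, -1.7]]
shift [2.41257417 0.56819638] twist 0.1812171050489946
```

Call:
servo_tool([
  {"x":0.002,"y":0.0005,"z":-0.005,"twist":0.2,"gripper":-1},
  {"x":0.002,"y":0.0005,"z":-0.015,"twist":0.2,"gripper":-1},
  {"x":0.002,"y":0.0005,"z":-0.02,"twist":0.2,"gripper":-1},
  {"x":0.002,"y":0.0005,"z":-0.023,"twist":0.2,"gripper":-1},
  {"x":0.002,"y":0.0005,"z":-0.026,"twist":0.2,"gripper":-1},
  {"x":0.002,"y":0.0005,"z":-0.026,"twist":0.2,"gripper":-1},
  {"x":0.002,"y":0.0005,"z":-0.026,"twist":0.2,"gripper":-1},
])

```text
t: 5.92
ee_pos: [619.2, -15.6, 134.0]
orientation: [[0.99, 0.139, -0.0], [0.139, -0.99, -0.0], [-0.0, -0.0, -1.0]]
contact_force: [0.7, -0.1, -1.7]
grip_width: 0.204
finger_force: 30.0
```

Call:
servo_tool([
  {"x":0,"y":0,"z":-0.001,"twist":0,"gripper":-1},
  {"x":0,"y":0,"z":-0.002,"twist":0,"gripper":-1},
  {"x":0,"y":0,"z":-0.003,"twist":0,"gripper":-1},
  {"x":0,"y":0,"z":-0.003,"twist":0,"gripper":-1},
])

```text
t: 6.25
ee_pos: [619.2, -15.7, 131.2]
orientation: [[0.99, 0.139, -0.0], [0.139, -0.99, -0.0], [-0.0, 0.0, -1.0]]
contact_force: [-0.5, 0.2, -1.5]
grip_width: 0.203
finger_force: 30.0
```

Call:
servo_tool([
  {"x":0,"y":0.001,"z":0,"twist":0,"gripper":-1},
  {"x":0,"y":0.001,"z":-0.001,"twist":0,"gripper":-1},
  {"x":0,"y":0.001,"z":-0.002,"twist":0,"gripper":-1},
  {"x":0,"y":0.001,"z":-0.002,"twist":0,"gripper":-1},
])

```text
t: 6.58
ee_pos: [619.5, -14.3, 130.5]
orientation: [[0.99, 0.139, 0.0], [0.139, -0.99, -0.0], [0.0, 0.0, -1.0]]
contact_force: [-1.8, -0.1, 6.1]
grip_width: 0.203
finger_force: 30.0
```

```bash
python3 - <<'E'
from h import *
st,im=snap("wrist","w4.png"); print(st["ee_pos"],st["contact_force"],st["moment"])
a=cv2.resize(im[130:290,65:425],None,fx=2.2,fy=2.0,interpolation=cv2.INTER_CUBIC); K,P=cam("side"); _,s=snap("side","s4.png"); b=cv2.resize(s[150:225,280:400],(400,250),interpolation=cv2.INTER_CUBIC)
out=np.zeros((600,800,3),np.uint8); out[:a.shape[0],:a.shape[1]]=a; out[330:580,:400]=b; cv2.imwrite("pics/c4.png",out)
E
```

```text
[619.47356485 -14.30829648 130.48476405] [-1.804647   -0.13441773  6.13555295] [ 0.09354946  0.55412342 -0.0040361 ]
```

View pics/c4.png

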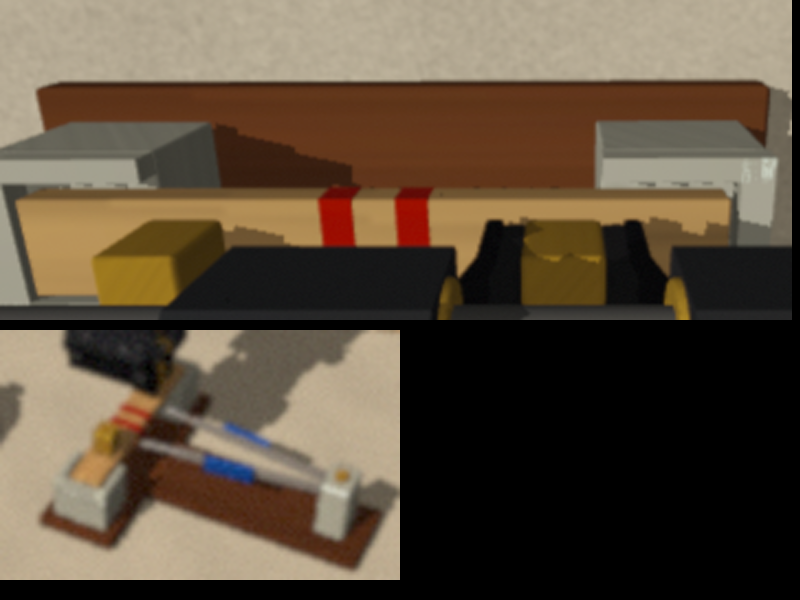

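The bar lies inside both pockets, with end gaps at (10,245) and (735,215), and contact came at exactly the 45 mm seat height. I release, lift and move above the squeeze point.

Call:
servo_tool([
  {"x":0,"y":0,"z":0,"twist":0,"gripper":-0.45},
  {"x":0,"y":0,"z":0,"twist":0,"gripper":-0.3},
  {"x":0,"y":0,"z":0,"twist":0,"gripper":-0.3},
  {"x":0,"y":0,"z":0,"twist":0,"gripper":-0.3},
  {"x":0,"y":0,"z":0.01,"twist":0,"gripper":-0.3},
  {"x":0,"y":0,"z":0.03,"twist":0,"gripper":-0.3},
  {"x":0,"y":0,"z":0.06,"twist":0,"gripper":-0.3},
  {"x":0,"y":0,"z":0.06,"twist":0,"gripper":-0.3},
])

```text
t: 7.35
ee_pos: [622.4, -14.1, 195.3]
orientation: [[0.99, 0.139, 0.01], [0.139, -0.99, 0.0], [0.01, 0.001, -1.0]]
contact_force: [1.4, 1.0, -0.3]
grip_width: 0.348
finger_force: 0.0
```

Call:
servo_tool([
  {"x":-0.035,"y":0.01,"z":0.01,"twist":0.3,"gripper":0.6},
  {"x":-0.07,"y":0.02,"z":0.01,"twist":0.3,"gripper":0.6},
  {"x":-0.1,"y":0.0288,"z":0,"twist":0.3,"gripper":0.6},
  {"x":-0.11,"y":0.0288,"z":-0.01,"twist":0.3,"gripper":0.6},
  {"x":-0.11,"y":0.0288,"z":-0.02,"twist":0.3,"gripper":0.6},
  {"x":-0.11,"y":0.0288,"z":-0.02,"twist":0.3,"gripper":0.6},
  {"x":-0.11,"y":0.0288,"z":-0.02,"twist":0.3,"gripper":0.6},
  {"x":-0.11,"y":0.0288,"z":-0.02,"twist":0.3,"gripper":0.6},
])

```text
t: 8.02
ee_pos: [511.0, 14.0, 169.7]
orientation: [[0.99, 0.144, 0.002], [0.144, -0.99, 0.0], [0.002, -0.0, -1.0]]
contact_force: [-0.4, -0.7, 0.4]
grip_width: 0.781
finger_force: 0.0
```

```bash
python3 - <<'E'
from h import *
st,im=snap("wrist","w5.png"); np.save("w5.npy",np.r_[st["ee_pos"],np.ravel(st["orientation"])])
print(st["t"],st["ee_pos"],np.array(st["orientation"]).round(4),st["grip_width"])
cv2.imwrite("pics/w5b.png",cv2.resize(im,(800,500),interpolation=cv2.INTER_CUBIC))
E
```

```text
8.0167 [511.02931825  13.96961095 169.70134041] [[ 9.896e-01  1.436e-01  1.900e-03]
 [ 1.436e-01 -9.896e-01  4.000e-04]
 [ 1.900e-03 -2.000e-04 -1.000e+00]] 0.7813125132463723
```

View pics/w5b.png

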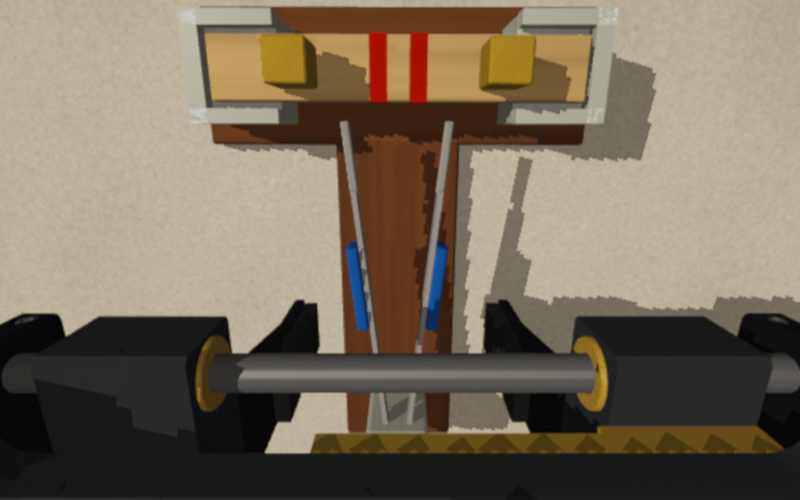

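The bar lies flat in both pockets. The bands are at (378,67) and (419,67), the tips at (345,123) and (449,123), and the grips at u=354 and u=441. The tool axis is at u≈401.

```bash
python3 - <<'E'
from h import *
v=np.load("w5.npy"); R=v[3:].reshape(3,3); K,P=cam("wrist",dict(ee_pos=v[:3],orientation=R))
for n,p,z in[("bands",[(378,67),(419,67)],55),("tips",[(345,123),(449,123)],55),("gripfar",[(349,244),(442,244)],63),("support wall corners",[(190,122),(606,122)],53),("barend",[(205,67),(590,67)],55)]:
    q=(unproj(K,P,np.array(p)*.8,z)-v[:3])@R; print(n,q.round(1)[:,:2].tolist(),q.mean(0).round(2)[:2])
E
```

```text
bands [[101.9, -9.7], [101.9, 8.6]] [101.86  -0.54]
tips [[78.0, -25.2], [78.0, 22.7]] [78.04 -1.27]
gripfar [[22.5, -24.3], [22.5, 20.2]] [22.54 -2.07]
support wall corners [[78.5, -97.5], [78.5, 95.8]] [78.5  -0.81]
barend [[101.9, -86.6], [101.8, 84.7]] [101.86  -0.98]
```

Call:
servo_tool([
  {"x":-0.0012,"y":0.001,"z":-0.02,"twist":0,"gripper":0.6},
  {"x":-0.0012,"y":0.001,"z":-0.04,"twist":0,"gripper":0.6},
  {"x":-0.0012,"y":0.001,"z":-0.055,"twist":0,"gripper":0.6},
  {"x":-0.0012,"y":0.001,"z":-0.0637,"twist":0,"gripper":0.4},
  {"x":-0.0012,"y":0.001,"z":-0.0637,"twist":0,"gripper":0.2},
  {"x":-0.0012,"y":0.001,"z":-0.0637,"twist":0,"gripper":0.1},
  {"x":-0.0012,"y":0.001,"z":-0.0637,"twist":0,"gripper":0.1},
  {"x":-0.0012,"y":0.001,"z":-0.0637,"twist":0,"gripper":0.1},
])

```text
t: 8.73
ee_pos: [508.9, 15.3, 106.6]
orientation: [[0.99, 0.144, 0.002], [0.144, -0.99, 0.0], [0.002, 0.0, -1.0]]
contact_force: [1.0, 0.3, 0.6]
grip_width: 0.573
finger_force: 0.0
```

Call:
servo_tool([
  {"x":0,"y":0,"z":0,"twist":0,"gripper":0.05},
  {"x":0,"y":0,"z":0,"twist":0,"gripper":0},
  {"x":0,"y":0,"z":0,"twist":0,"gripper":-0.05},
  {"x":0,"y":0,"z":0,"twist":0,"gripper":-0.1},
  {"x":0,"y":0,"z":0,"twist":0,"gripper":-0.15},
  {"x":0,"y":0,"z":0,"twist":0,"gripper":-0.2},
  {"x":0,"y":0,"z":0,"twist":0,"gripper":-0.25},
  {"x":0,"y":0,"z":0,"twist":0,"gripper":-0.25},
])

```text
t: 9.4
ee_pos: [509.5, 15.5, 106.3]
orientation: [[0.989, 0.145, 0.004], [0.145, -0.989, 0.001], [0.004, -0.0, -1.0]]
contact_force: [4.3, 1.2, 4.6]
grip_width: 0.388
finger_force: 5.1
```

```bash
python3 - <<'E'
from h import *
st,im=snap("wrist","w6.png"); np.save("w6.npy",np.r_[st["ee_pos"],np.ravel(st["orientation"])])
print(st["t"],st["ee_pos"],st["grip_width"],st["finger_force"],st["contact_force"])
cv2.imwrite("pics/w6b.png",cv2.resize(im[0:240,190:450],None,fx=2.5,fy=2.5,interpolation=cv2.INTER_CUBIC))
E
```

```text
9.4 [509.52869553  15.48866116 106.26741437] 0.38797672162564767 5.070127880717337 [4.34932712 1.20549198 4.59883283]
```

View pics/w6b.png

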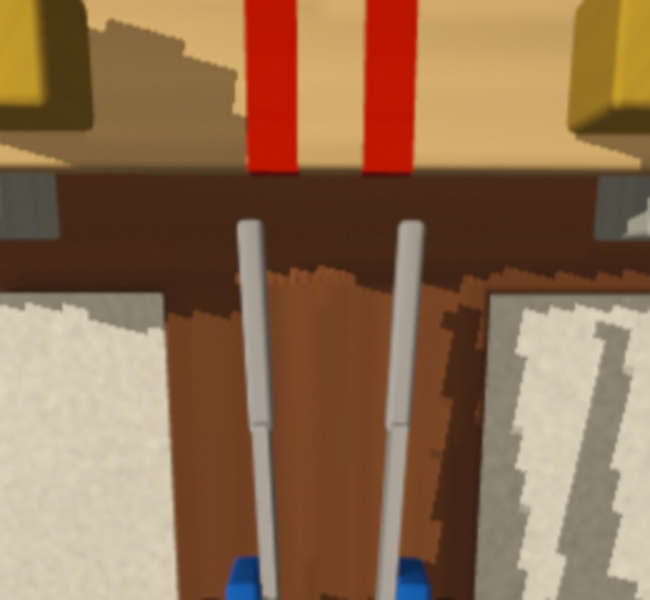

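The crop shows the tips at u=250 and u=411 and the bands at u=273 and u=388, both centred on 330.5. Each tip needs about 3.6 mm more inward travel, so the opening should go to about 0.345. I check from here by numbers.

Call:
servo_tool([
  {"x":0,"y":0,"z":0,"twist":0,"gripper":-0.27},
  {"x":0,"y":0,"z":0,"twist":0,"gripper":-0.29},
  {"x":0,"y":0,"z":0,"twist":0,"gripper":-0.31},
  {"x":0,"y":0,"z":0,"twist":0,"gripper":-0.33},
  {"x":0,"y":0,"z":0,"twist":0,"gripper":-0.33},
  {"x":0,"y":0,"z":0,"twist":0,"gripper":-0.33},
  {"x":0,"y":0,"z":0,"twist":0,"gripper":-0.33},
  {"x":0,"y":0,"z":0,"twist":0,"gripper":-0.33},
])

```text
t: 10.12
ee_pos: [509.7, 15.5, 106.3]
orientation: [[0.989, 0.145, 0.004], [0.145, -0.989, 0.001], [0.004, -0.0, -1.0]]
contact_force: [5.9, 0.8, 4.7]
grip_width: 0.338
finger_force: 6.5
```

```bash
cat > m.py <<'E'
from h import *
import sys
def meas(im):
    hsv=cv2.cvtColor(im,cv2.COLOR_BGR2HSV).astype(int)
    def runs(mask,x0=190):
        d=np.diff(np.r_[0,mask.astype(int),0]); return [(round((a+b-1)/2,1),int(b-a)) for a,b in zip(np.where(d==1)[0]+x0,np.where(d==-1)[0]+x0) if b-a>2]
    red=lambda r: runs((hsv[r,190:450,1]>200)&((hsv[r,190:450,0]<6)|(hsv[r,190:450,0]>174))&(hsv[r,190:450,2]>120))
    gray=lambda r: runs((hsv[r,190:450,1]<60)&(hsv[r,190:450,2]>90))
    for r in (50,62,66): print("red",r,red(r))
    for r in (85,89,91,94,98,104): print("gray",r,gray(r))
if len(sys.argv)>1: meas(cv2.imread(sys.argv[1]))
else:
    st,im=snap("wrist","w7_%d.png"%round(ctrl.read_state()["t"]*100)); print(st["t"],st["ee_pos"],st["grip_width"],st["finger_force"],st["contact_force"]); meas(im)
E
python3 m.py pics/w6.png; python3 m.py
```

```text
red 50 [(np.float64(298.0), 19), (np.float64(345.0), 19)]
red 62 [(np.float64(298.5), 18), (np.float64(345.0), 19)]
red 66 [(np.float64(298.5), 20), (np.float64(345.0), 19)]
gray 85 [(np.float64(447.5), 4)]
gray 89 [(np.float64(289.5), 10), (np.float64(354.0), 9), (np.float64(444.5), 10)]
gray 91 [(np.float64(289.5), 10), (np.float64(354.0), 11), (np.float64(444.5), 10)]
gray 94 [(np.float64(289.5), 10), (np.float64(354.0), 11), (np.float64(444.0), 11)]
gray 98 [(np.float64(289.5), 10), (np.float64(353.5), 10)]
gray 104 [(np.float64(290.0), 9), (np.float64(353.0), 11)]
10.1167 [509.7403285   15.54073719 106.28759959] 0.3378890141609709 6.472608132753521 [5.93236483 0.80002653 4.65059385]
red 50 [(np.float64(298.0), 19), (np.float64(345.0), 19)]
red 62 [(np.float64(298.5), 20), (np.float64(345.0), 19)]
red 66 [(np.float64(298.5), 20), (np.float64(345.0), 19)]
gray 85 [(np.float64(447.5), 4)]
gray 89 [(np.float64(299.0), 9), (np.float64(344.0), 9), (np.float64(445.0), 9)]
gray 91 [(np.float64(299.5), 10), (np.float64(344.5), 10), (np.float64(444.5), 10)]
gray 94 [(np.float64(299.5), 10), (np.float64(344.0), 11), (np.float64(444.0), 11)]
gray 98 [(np.float64(299.5), 10), (np.float64(343.5), 10)]
gray 104 [(np.float64(299.5), 10), (np.float64(343.5), 10)]
```

The tips are at u=299.2 and 344.2 and the bands at u=298.4 and 345.0, a match within 0.4 mm. Now I hold for 3 s and more.

Call:
servo_tool([
  {"x":0,"y":0,"z":0,"twist":0,"gripper":-0.33},
  {"x":0,"y":0,"z":0,"twist":0,"gripper":-0.33},
  {"x":0,"y":0,"z":0,"twist":0,"gripper":-0.33},
  {"x":0,"y":0,"z":0,"twist":0,"gripper":-0.33},
  {"x":0,"y":0,"z":0,"twist":0,"gripper":-0.33},
  {"x":0,"y":0,"z":0,"twist":0,"gripper":-0.33},
  {"x":0,"y":0,"z":0,"twist":0,"gripper":-0.33},
  {"x":0,"y":0,"z":0,"twist":0,"gripper":-0.33},
])

```text
t: 10.83
ee_pos: [509.7, 15.5, 106.3]
orientation: [[0.989, 0.145, 0.004], [0.145, -0.989, 0.001], [0.004, -0.0, -1.0]]
contact_force: [4.6, 0.6, 5.4]
grip_width: 0.337
finger_force: 6.5
```

Call:
servo_tool([
  {"x":0,"y":0,"z":0,"twist":0,"gripper":-0.33},
  {"x":0,"y":0,"z":0,"twist":0,"gripper":-0.33},
  {"x":0,"y":0,"z":0,"twist":0,"gripper":-0.33},
  {"x":0,"y":0,"z":0,"twist":0,"gripper":-0.33},
  {"x":0,"y":0,"z":0,"twist":0,"gripper":-0.33},
  {"x":0,"y":0,"z":0,"twist":0,"gripper":-0.33},
  {"x":0,"y":0,"z":0,"twist":0,"gripper":-0.33},
  {"x":0,"y":0,"z":0,"twist":0,"gripper":-0.33},
])

```text
t: 11.5
ee_pos: [509.7, 15.5, 106.3]
orientation: [[0.989, 0.145, 0.004], [0.145, -0.989, 0.001], [0.004, -0.0, -1.0]]
contact_force: [5.5, 0.7, 4.7]
grip_width: 0.334
finger_force: 6.5
```

Call:
servo_tool([
  {"x":0,"y":0,"z":0,"twist":0,"gripper":-0.33},
  {"x":0,"y":0,"z":0,"twist":0,"gripper":-0.33},
  {"x":0,"y":0,"z":0,"twist":0,"gripper":-0.33},
  {"x":0,"y":0,"z":0,"twist":0,"gripper":-0.33},
  {"x":0,"y":0,"z":0,"twist":0,"gripper":-0.33},
  {"x":0,"y":0,"z":0,"twist":0,"gripper":-0.33},
  {"x":0,"y":0,"z":0,"twist":0,"gripper":-0.33},
  {"x":0,"y":0,"z":0,"twist":0,"gripper":-0.33},
])

```text
t: 12.17
ee_pos: [509.7, 15.5, 106.3]
orientation: [[0.989, 0.145, 0.004], [0.145, -0.989, 0.001], [0.004, -0.0, -1.0]]
contact_force: [5.2, 0.8, 4.7]
grip_width: 0.335
finger_force: 6.5
```

Call:
servo_tool([
  {"x":0,"y":0,"z":0,"twist":0,"gripper":-0.33},
  {"x":0,"y":0,"z":0,"twist":0,"gripper":-0.33},
  {"x":0,"y":0,"z":0,"twist":0,"gripper":-0.33},
  {"x":0,"y":0,"z":0,"twist":0,"gripper":-0.33},
  {"x":0,"y":0,"z":0,"twist":0,"gripper":-0.33},
  {"x":0,"y":0,"z":0,"twist":0,"gripper":-0.33},
  {"x":0,"y":0,"z":0,"twist":0,"gripper":-0.33},
  {"x":0,"y":0,"z":0,"twist":0,"gripper":-0.33},
])

```text
t: 12.83
ee_pos: [509.7, 15.5, 106.3]
orientation: [[0.989, 0.145, 0.004], [0.145, -0.989, 0.001], [0.004, -0.0, -1.0]]
contact_force: [5.5, 1.4, 6.0]
grip_width: 0.337
finger_force: 6.5
```

Call:
servo_tool([
  {"x":0,"y":0,"z":0,"twist":0,"gripper":-0.33},
  {"x":0,"y":0,"z":0,"twist":0,"gripper":-0.33},
  {"x":0,"y":0,"z":0,"twist":0,"gripper":-0.33},
  {"x":0,"y":0,"z":0,"twist":0,"gripper":-0.33},
  {"x":0,"y":0,"z":0,"twist":0,"gripper":-0.33},
  {"x":0,"y":0,"z":0,"twist":0,"gripper":-0.33},
  {"x":0,"y":0,"z":0,"twist":0,"gripper":-0.33},
  {"x":0,"y":0,"z":0,"twist":0,"gripper":-0.33},
])

```text
t: 13.5
ee_pos: [509.7, 15.5, 106.3]
orientation: [[0.989, 0.145, 0.004], [0.145, -0.989, 0.001], [0.004, -0.0, -1.0]]
contact_force: [5.9, 1.4, 6.0]
grip_width: 0.34
finger_force: 6.5
```

```bash
python3 m.py | grep -v "gray 8[59]\|gray 10\|red 5"
```

```text
13.5 [509.7263685   15.53723397 106.29694592] 0.33970524880415137 6.481308890506625 [5.86824433 1.43993825 5.99870013]
red 62 [(np.float64(298.5), 20), (np.float64(345.0), 19)]
red 66 [(np.float64(298.5), 20), (np.float64(345.0), 19)]
gray 91 [(np.float64(299.5), 10), (np.float64(344.0), 11), (np.float64(444.5), 10)]
gray 94 [(np.float64(299.5), 10), (np.float64(344.0), 11), (np.float64(444.0), 11)]
gray 98 [(np.float64(299.5), 10), (np.float64(343.5), 10)]
```

The hold has been steady for more than 3 s with the tips on the bands, so I hand it in.

```bash
python3 -c "
from rig import ctrl
print(ctrl.close_job())"
```

```text
the job is handed in; nothing more can be done
None
```

I laid the bar flat in both pockets and let go of it, then pinched the tweezers until each tip pointed at its own red band (within about 0.4 mm), held that for over 3 s without touching the bar again, and handed the job in still squeezing at 13.5 s of the 58 s allowed.

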